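# Handle on the pan, then load chestnuts and sweet potatoes for roasting

### The job

First slide the detachable handle fully onto the pan's stub until the spring pin pops up through its hole. Then pour the chestnuts from the held cup into the pan, stand the empty cup back upright in the middle of its cork coaster and put every sweet potato into the pan, and when all that is done press the hob's orange start button fully down and let go. Leave the canister and the jars where they are.

Things in the scene. Friction and masses are not known exactly. Their poses are not given: they have to be found in the camera images.
- pan_in (a point): centre of the inner floor of the round steel pan, 37 mm above the table (inner radius 79 mm at the floor, 94 mm at the rim; rim 48 mm above this point). z is up, x points away from the robot across the hob, -y is the way the pan's stub points. The pan is held fast in the fixed black hob.
- stub_pin (a point): point on the centre line of the pan's level square stub, right under the brass spring pin; axes as pan_in, 133 mm from the pan's centre along -y, 65 mm above the table. The stub is 23 x 23 mm, its last 8 mm tapered; its free end lies 17 mm beyond this point (-y). The face of a 42 x 34 mm collar that stops the handle lies 28 mm from it (+y).
- latch_pin (a joint): the brass spring pin (12 mm across, round top) that stands 6.5 mm out of the top of the stub: 0 = fully out, grows to 0.0065 m as it is pushed down by what slides over it; about 2 to 5 N. It pops back to 0 when the handle's hole is over it.
- handle_mid (a point): middle (half-way along, half-way up) of the pan handle, 150 mm long, 34 mm high, 0.15 to 0.23 kg, lying hole up. x points along it to its open mouth. Rear 95 mm: solid black grip 30 mm wide. Front 55 mm: hollow steel tube, 34 mm square outside, 26 mm inside, with a flared upper lip at the mouth that rides over the pin. Fitted, its mouth meets the collar and its x is along the hob's y.
- handle_hole (a point): point on the handle's centre line right under the 16 mm square hole in the top of its tube: 47 mm from the middle towards the mouth, 28 mm from the mouth. Same axes as handle_mid.
- cup_mid (a point): centre of the flared yellow cup, 31 mm above its underside: 62 mm tall, 64 mm across the foot, 88 mm across the rim, 0.11 to 0.18 kg. z points out of its mouth; x points to its tab handle, a flat upright plate 12 mm thick, 38 to 92 mm from the cup's axis and 18 to 58 mm above its underside. It starts on the coaster, full of chestnuts.
- coaster_top (a point): centre of the top of the fixed round cork coaster, 110 mm across, 6 mm thick, where the cup stands.
- start (a joint): the orange start button of the hob: 0 = up, 0.006 m = fully down, about 5 N; springs back.
- start_top (a point): centre of the top of the orange start button (28 mm across), at the front of the hob, 138 mm before the pan's centre (-x) and 60 mm to its left; top 52 mm above the table. The hob is a black slab, top 30 mm above the table, reaching 165 mm in front of the pan's centre and 125 mm behind it and to either side.
- nut0_mid (a point): centre of a round brown chestnut, about 25 mm across, 15 g; four to six of them are there (None = absent).
- nut1_mid (a point): centre of a round brown chestnut, about 25 mm across, 15 g; four to six of them are there (None = absent).
- nut2_mid (a point): centre of a round brown chestnut, about 25 mm across, 15 g; four to six of them are there (None = absent).
- nut3_mid (a point): centre of a round brown chestnut, about 25 mm across, 15 g; four to six of them are there (None = absent).
- nut4_mid (a point): centre of a round brown chestnut, about 25 mm across, 15 g; four to six of them are there (None = absent).
- nut5_mid (a point): centre of a round brown chestnut, about 25 mm across, 15 g; four to six of them are there (None = absent).
- yam0_mid (a point): centre of a small red sweet potato, 72 mm long (along its x), 44 mm wide (y), 34 mm high, 90 g; three or four of them lie on the counter (None = absent).
- yam1_mid (a point): centre of a small red sweet potato, 72 mm long (along its x), 44 mm wide (y), 34 mm high, 90 g; three or four of them lie on the counter (None = absent).
- yam2_mid (a point): centre of a small red sweet potato, 72 mm long (along its x), 44 mm wide (y), 34 mm high, 90 g; three or four of them lie on the counter (None = absent).
- yam3_mid (a point): centre of a small red sweet potato, 72 mm long (along its x), 44 mm wide (y), 34 mm high, 90 g; three or four of them lie on the counter (None = absent).
- canister: small glass canister with orange gasket, 74 mm across, 91 mm tall; origin under its centre; bystander.
- jar_a: square acrylic jar with black lid, 82 mm wide, 114 mm tall; origin under its centre; bystander.
There are look-alikes about, which are no part of the job. There is more than one size of the part that bears handle_mid; the job needs the smaller.

How it is judged:
By the outcome, as a careful person would: the job done as asked, in the order asked, and still so for the second after the job is handed in, with the robot touching nothing.
Of nut3, nut4, nut5 only 1 to 3 are there at a start; the rules pass over those that are not, and their reading is None.
Of yam0, yam1, yam2, yam3 only 3 to 4 are there at a start; the rules pass over those that are not, and their reading is None.
At some moment in a run one of yam0, yam1, yam2, yam3 may be knocked a few centimetres aside while the robot is not near it.
It also fails if it takes over 210 s, if anything falls off the work surface, if the arm or the gripper's body presses on something with over 40 N, if the wrist force passes 120 N, or if a joint passes its speed limit or range.

### The arm

A 6-joint arm with a two-finger parallel gripper is mounted at the origin on the work surface. World frame = base frame: x ahead of the robot, y to its left, z up, the work surface at z = 0. Lengths are in m, angles in rad, forces in N, time in s.
With the tool pointing down it reaches from about 0.275 to 0.875 m from the base axis. Payload 12.5 kg.
Tool frame: the origin (TCP) lies on the centre line of the jaws, within the pads' length; the fingertips stand r.finger_overhang ahead of it and the grasp point (between the pads) lies 3 mm ahead of it (r.finger_overhang is the distance from the TCP to the fingertips, in m); z points along the fingers, y is the direction in which the jaws open and shut (so a half turn about z gives the same grasp; the last joint's range is limited). The gripper opens to 85 mm and grips with 20 to 120 N. Pads are 22 mm wide; open, the fingers measure 114 mm over their backs; the gripper's body (76 mm by 85 mm) begins 54 mm behind the grasp point. The pads swing forward as they close: fully open they stand 13 mm farther back than shut.
Start: joints at [-1.408, 0.351, 1.652, -0, 1.139, -0.085], TCP at [0.135, -0.533, 0.253] pointing down, gripper open.
Joint ranges: [-2.75, 2.75], [-0.79, 2.1], [0.01, 2.65], [-1.57, 4.71], [0.07, 3.14], [-2.87, 2.87]. Speed limits (rad/s): [2.22, 2.22, 2.79, 3.14, 3.14, 3.14].

### API

Orientations are given as a unit quaternion [x, y, z, w].
In Python, from cell import r, optics gives the robot as it stands. The module is installed in compiled form; this text tells all that it offers. Calls block until the motion is done:
- r.move_to(position, orientation): joint-space move of the TCP to a pose.
- r.move_linear(position, rot=None, vel=0.15): straight line of the TCP; rot=None keeps the orientation; vel is the mean speed in m/s.
- r.set_joints(angles): joint-space move.
- r.set_gripper(opening, squeeze=None): opening from 0.0 (shut) to 1.0 (fully open); squeeze is the grip in N (None keeps the last); returns when the fingers have stopped.
- r.sleep(seconds).
- r.inverse_kinematics(position, orientation): joint angles nearest the present ones, or None.
- optics.get_image(name): name is "side" or "top"; returns a dict with "pixels" (420x560x3 uint8, red, green, blue), "depth" (420x560 float32, m along the optical axis (not along the pixel's ray), 0 where there is no reading), "fx", "fy", "cx", "cy" (pixels), "camera_from_world" (4x4, takes a point from world to camera coordinates). Camera axes: x right, y down, z forward; pixel columns grow to the right and rows downward; lengths in m; the calibration is good to about 2 mm. A picture is of the moment at which its call begins.
A pose or a line that the arm cannot do raises r.PlanningError and nothing moves.
- r.hand_in(): hands the job in, once; it reports no verdict.
Readings, each from a call of its own:
- r.current_t(): time.
- r.current_q(): joint angles.
- r.current_qvel(): joint speeds.
- r.current_effort(): joint torques, N m.
- r.current_tool_pos(): TCP position.
- r.current_ee_rot(): TCP orientation.
- r.current_contact_force(): force on the tool from outside, world axes, zero at the start.
- r.current_torque(): the same for the moment, N m.
- r.current_opening(): opening from 0.0 (shut) to 1.0 (fully open).
Only numpy, scipy, OpenCV 4.12 (cv2) and the standard library are available. Lean on these libraries where they do the work, as an engineer would, in place of code of your own. Each camera call takes 0.05 s, during which the arm holds its last target.

## Working session

There is one attempt and no reset: what is moved stays moved. The work goes in short steps, each a Python script; the robot and the scene stay as the last script left them, time stands still between calls to the robot, and variables do not carry over. Pictures are saved under pics/ and viewed, and the job is handed in when it is done.

```bash
ls; mkdir -p pics; cat > h.py <<'E'
import numpy as np, cv2
from cell import r, optics
from scipy.spatial.transform import Rotation as R
def snap(n,f):
    im=optics.get_image(n); cv2.imwrite(f'pics/{f}.png',im['pixels'][:,:,::-1]); return im
def pts(im):
    d=im['depth']; v,u=np.mgrid[:d.shape[0],:d.shape[1]]
    c=np.stack([(u-im['cx'])/im['fx']*d,(v-im['cy'])/im['fy']*d,d],-1)
    T=np.linalg.inv(im['camera_from_world']); w=c@T[:3,:3].T+T[:3,3]; w[d==0]=np.nan; return w
def ray(im,u,v,z):
    T=np.linalg.inv(im['camera_from_world']); d=T[:3,:3]@[(u-im['cx'])/im['fx'],(v-im['cy'])/im['fy'],1]
    return T[:3,3]+d*(z-T[2,3])/d[2]
def proj(im,p):
    c=im['camera_from_world']@np.append(p,1); return im['fx']*c[0]/c[2]+im['cx'],im['fy']*c[1]/c[2]+im['cy']
def down(yaw): # tool z down, tool y axis along yaw direction
    y=np.array([np.cos(yaw),np.sin(yaw),0]); z=np.array([0,0,-1.]); return R.from_matrix(np.stack([np.cross(y,z),y,z],1)).as_quat()
E
python3 - <<'E'
from h import *
for n in('top','side'):
    im=snap(n,n+'0'); print(n,im['fx'],im['cx'],im['cy']); T=np.linalg.inv(im['camera_from_world']); print(T.round(3))
print(r.finger_overhang,r.current_t(),r.current_ee_rot(),r.current_contact_force())
E
```

```text
pics
top 399.38731456289815 278.90472695368584 210.51622406580668
[[ 0.008 -0.992  0.125  0.325]
 [-1.    -0.009 -0.011 -0.032]
 [ 0.012 -0.125 -0.992  1.374]
 [ 0.     0.     0.     1.   ]]
side 385.64401876882766 287.37554656452346 206.74081289301677
[[-0.88  -0.332  0.338  0.126]
 [-0.474  0.597 -0.648  0.66 ]
 [ 0.013 -0.73  -0.683  0.795]
 [ 0.     0.     0.     1.   ]]
0.022 0.1 [ 9.92331732e-01  1.23602229e-01 -1.38645432e-05 -4.70733060e-04] [0.19081004 1.15106497 0.09398283]
```

View pics/top0.png

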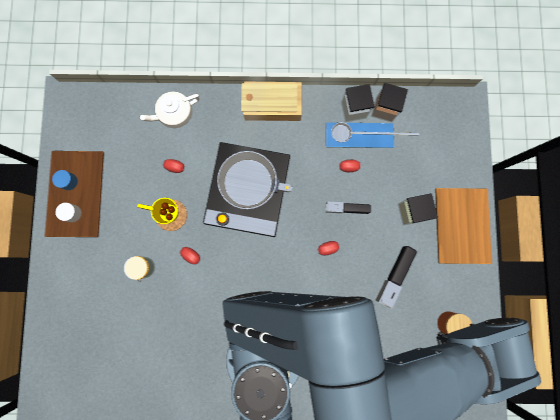

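View pics/side0.png

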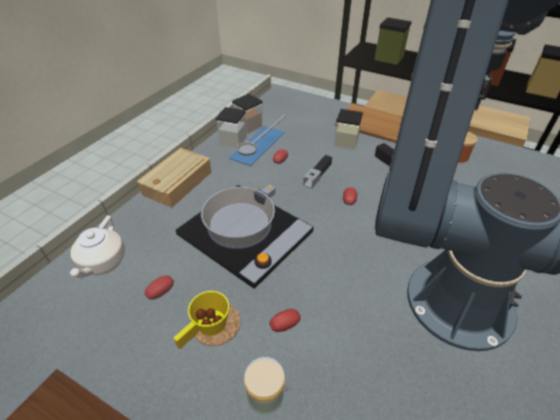

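```bash
python3 - <<'E'
from h import *
im=snap('top','t1'); P=pts(im); rgb=im['pixels']
c=rgb[120:310,130:440][:,:,::-1]; cv2.imwrite('pics/t1c.png',cv2.resize(c[:, :],None,fx=2.5,fy=2.5,interpolation=cv2.INTER_CUBIC))
c=rgb[180:310,310:440][:,:,::-1]; cv2.imwrite('pics/t1h.png',cv2.resize(c,None,fx=4.5,fy=4.5,interpolation=cv2.INTER_CUBIC))
hsv=cv2.cvtColor(rgb,cv2.COLOR_RGB2HSV)
m=(((hsv[...,0]<6)|(hsv[...,0]>172))&(hsv[...,1]>150)&(hsv[...,2]>80)).astype(np.uint8)
n,l,s,ce=cv2.connectedComponentsWithStats(m)
for i in range(1,n):
    if s[i,4]>60:
        cn=cv2.findContours((l==i).astype(np.uint8),0,2)[0][0]; print('red',ce[i],s[i],cv2.minAreaRect(cn)); print(ray(im,*ce[i],.017).round(3))
# height map of objects
z=P[...,2]
for nm,(u,v) in dict(h=(350,208),H=(398,270),btn=(222,219),nearbtn=(240,224),pan=(247,180),coast=(180,222),table=(300,300)).items(): print(nm,P[v,u].round(3))
hh=(z>0.012)&(z<.06); 
for nm,(u,v) in dict(h=(350,208),H=(398,270)).items():
    n,l=cv2.connectedComponents(hh.astype(np.uint8)); k=l[v,u]; 
    cn=max(cv2.findContours((l==k).astype(np.uint8),0,2)[0],key=len); rc=cv2.minAreaRect(cn); b=cv2.boxPoints(rc); q=np.array([ray(im,*p,.034) for p in b]); print(nm,rc,q.round(3).tolist(),np.linalg.norm(np.diff(q,axis=0),axis=1))
E
```

```text
red [173.11445783 165.63855422] [164 160  20  13 166] ((173.35000610351562, 165.45001220703125), (19.28989028930664, 11.384199142456055), 18.43494987487793)
[0.649 0.321 0.017]
red [349.99354839 165.63225806] [340 160  20  12 155] ((349.5, 165.5), (11.0, 19.0), 90.0)
[ 0.656 -0.293  0.017]
red [328.46357616 247.58940397] [319 241  20  14 151] ((328.25, 247.75), (11.70042610168457, 19.60611915588379), 71.56504821777344)
[ 0.371 -0.216  0.017]
red [189.52046784 254.84210526] [181 247  19  17 171] ((189.75, 255.25001525878906), (19.798988342285156, 12.020814895629883), 45.0)
[0.343 0.253 0.017]
h [ 0.504 -0.287  0.036]
H [ 0.298 -0.442  0.041]
btn [0.461 0.143 0.052]
nearbtn [0.447 0.085 0.028]
pan [0.597 0.063 0.038]
coast [0.455 0.293 0.005]
table [ 0.252 -0.082  0.602]
h ((347.847412109375, 207.78985595703125), (44.36817169189453, 10.776079177856445), 3.814074993133545) [[0.491, -0.204, 0.034], [0.528, -0.206, 0.034], [0.519, -0.357, 0.034], [0.483, -0.354, 0.034]] [0.03691487 0.15079748 0.03693982]
H ((397.1000671386719, 275.800048828125), (17.88854217529297, 63.05711364746094), 26.56505012512207) [[0.199, -0.366, 0.034], [0.386, -0.465, 0.034], [0.359, -0.518, 0.034], [0.174, -0.418, 0.034]] [0.21106565 0.05915923 0.21067708]
```

View pics/t1h.png

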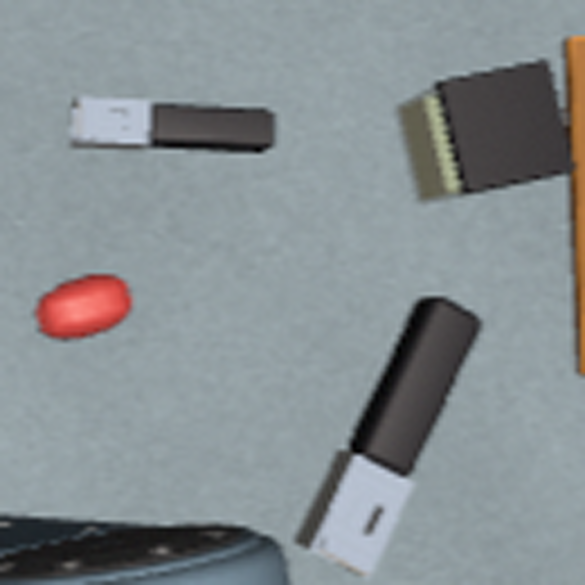

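View pics/t1c.png

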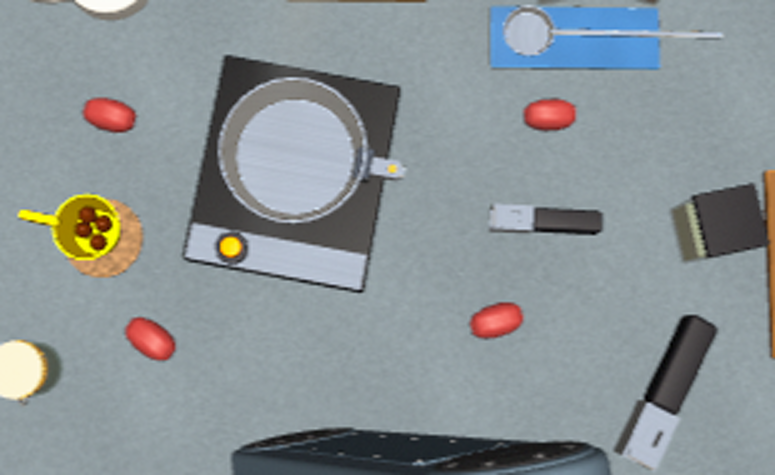

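```bash
cat >> h.py <<'E'
def tri(obs):
    A=[];b=[]
    for im,u,v in obs:
        T=im['camera_from_world']; d=np.linalg.inv(T[:3,:3])@[(u-im['cx'])/im['fx'],(v-im['cy'])/im['fy'],1]; d/=np.linalg.norm(d)
        c=np.linalg.inv(T)[:3,3]; M=np.eye(3)-np.outer(d,d); A.append(M); b.append(M@c)
    A=np.concatenate(A);b=np.concatenate(b); x=np.linalg.lstsq(A,b,rcond=None)[0]; return x,np.linalg.norm(A@x-b)
E
python3 - <<'E'
from h import *
t=snap('top','t2'); s=snap('side','s2')
cv2.imwrite('pics/s2a.png',cv2.resize(s['pixels'][160:290,170:370][:,:,::-1],None,fx=4,fy=4,interpolation=cv2.INTER_CUBIC))
cv2.imwrite('pics/t2a.png',cv2.resize(t['pixels'][135:245,195:300][:,:,::-1],None,fx=5,fy=5,interpolation=cv2.INTER_CUBIC))
cv2.imwrite('pics/s2b.png',cv2.resize(s['pixels'][280:350,165:305][:,:,::-1],None,fx=5,fy=5,interpolation=cv2.INTER_CUBIC))
def orange(im,box):
    h=cv2.cvtColor(im['pixels'],cv2.COLOR_RGB2HSV); u0,u1,v0,v1=box
    m=((h[...,0]>8)&(h[...,0]<32)&(h[...,1]>110)&(h[...,2]>110)); k=np.zeros_like(m); k[v0:v1,u0:u1]=m[v0:v1,u0:u1]
    v,u=np.nonzero(k); return u.mean(),v.mean(),len(u),np.ptp(u),np.ptp(v)
for nm,bt,bs,z in(('btn',(210,235,210,228),(250,275,250,272),.052),('pin',(280,292,182,192),(262,278,183,197),.082)):
    a=orange(t,bt);b=orange(s,bs);print(nm,a,b,ray(t,*a[:2],z).round(4),ray(s,*b[:2],z).round(4),tri([(t,*a[:2]),(s,*b[:2])]))
# pan inner floor: depth points near rim
for nm,im in(('t',t),('s',s)):
    P=pts(im).reshape(-1,3); q=P[(P[:,2]>.075)&(P[:,2]<.1)&(np.hypot(P[:,0]-.6,P[:,1]-.06)<.13)]
    A=np.c_[2*q[:,:2],np.ones(len(q))]; 
    for _ in range(5):
        x=np.linalg.lstsq(A,(q[:,:2]**2).sum(1),rcond=None)[0]; rr=np.sqrt(x[2]+x[0]**2+x[1]**2); e=np.abs(np.hypot(*(q[:,:2]-x[:2]).T)-rr); q=q[e<.008]; A=np.c_[2*q[:,:2],np.ones(len(q))]
    print(nm,x[:2],rr,len(q))
E
```

```text
btn (np.float64(221.84126984126985), np.float64(218.20634920634922), 63, np.int64(8), np.int64(8)) (np.float64(262.2277227722772), np.float64(257.7722772277228), 101, np.int64(11), np.int64(10)) [0.464  0.1432 0.052 ] [0.4605 0.148  0.052 ] (array([0.46402722, 0.14377394, 0.04559776]), np.float64(0.0009987006091982384))
pin (np.float64(286.2857142857143), np.float64(187.0), 7, np.int64(2), np.int64(2)) (np.float64(270.0), np.float64(187.0), 1, np.int64(0), np.int64(0)) [ 0.5658 -0.0695  0.082 ] [ 0.5614 -0.0648  0.082 ] (array([ 0.56582776, -0.07006879,  0.07652497]), np.float64(0.0015615248430398817))
t [0.58888083 0.06096136] 0.09444193878912105 383
s [0.58655898 0.06180541] 0.0944355400275624 557
```

View pics/s2a.png

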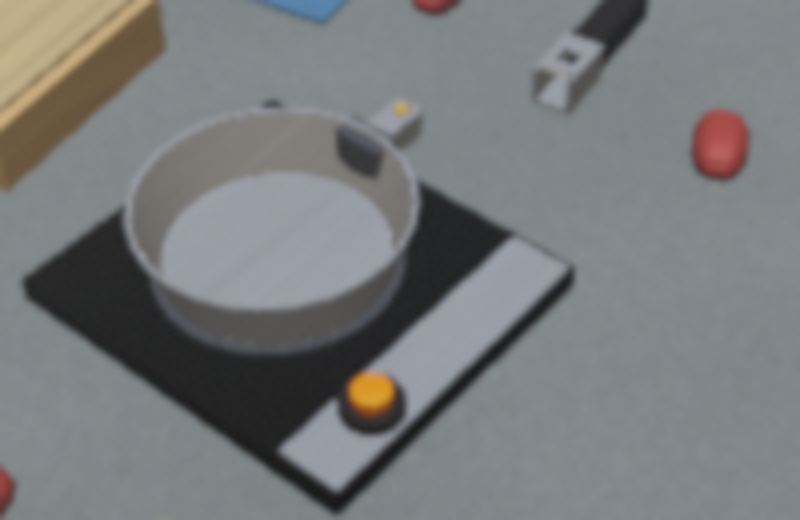

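View pics/t2a.png

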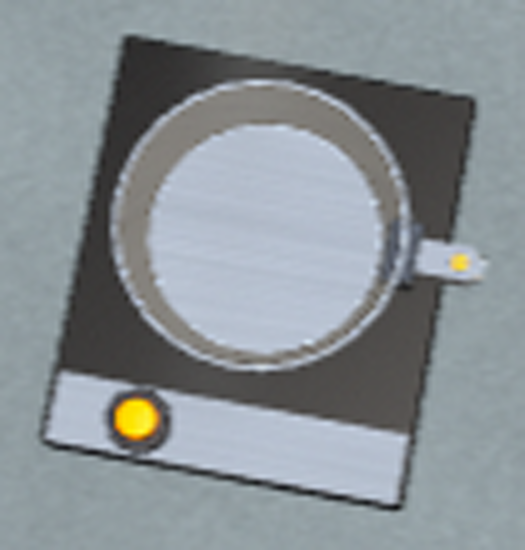

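View pics/s2b.png

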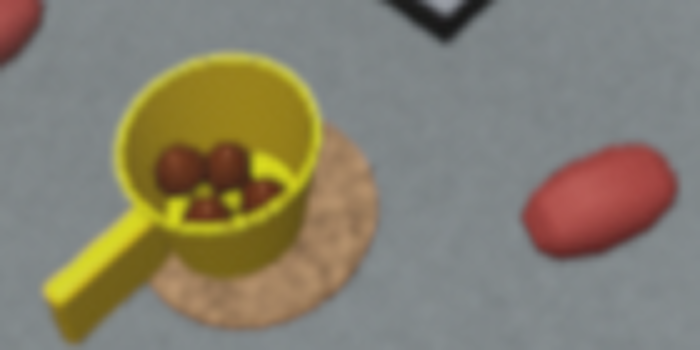

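```bash
python3 - <<'E'
from h import *
for n in('top','side'):
    im=optics.get_image(n); P=pts(im); q=P[(P[...,2]>.026)&(P[...,2]<.045)&(abs(P[...,0]-.505)<.06)&(abs(P[...,1]+.28)<.1)]
    rc=cv2.minAreaRect(q[:,:2].astype(np.float32)*1000); print(n,len(q),rc,np.median(q[:,2]))
    c=q[:,:2].mean(0); w,v=np.linalg.eigh(np.cov(q[:,:2].T)); print(c,np.degrees(np.arctan2(v[1,1],v[0,1])))
for yaw in (-3,177):
    q=r.inverse_kinematics([.505,-.29,.1],down(np.radians(yaw))); print(yaw,q)
    q=r.inverse_kinematics([.55,-.13,.1],down(np.radians(yaw-7))); print(yaw,q)
E
```

```text
top 387 ((506.3747863769531, -282.24066162109375), (150.10899353027344, 35.036075592041016), 86.47198486328125) 0.03375594525702619
[ 0.50726853 -0.28034546] 87.83682488292578
side 278 ((506.8677673339844, -280.8352966308594), (149.9094696044922, 37.15785598754883), 88.58642578125) 0.03374183513315976
[ 0.50378291 -0.27676594] 87.02145479753405
-3 [-6.01210790e-01  6.02425596e-01  1.68191036e+00 -4.44089210e-16
  8.57256701e-01 -5.48850912e-01]
-3 [-3.14475291e-01  5.77573894e-01  1.72916206e+00 -4.44089210e-16
  8.34856701e-01 -1.39942366e-01]
177 [-6.01210790e-01  6.02425596e-01  1.68191036e+00 -4.44089210e-16
  8.57256701e-01  2.59274174e+00]
177 None
```

```bash
cat >> h.py <<'E'
def st(msg=''):
    print(msg,'t',round(r.current_t(),1),'p',np.round(r.current_tool_pos(),4),'F',np.round(r.current_contact_force(),1),'op',round(r.current_opening(),3))
E
python3 - <<'E'
from h import *
o=down(np.radians(-2.8)); d=np.array([np.cos(np.radians(87.2)),np.sin(np.radians(87.2)),0])
p=np.array([.506,-.281,0])-.012*d
r.set_gripper(1.0,80)
r.move_to(p+[0,0,.15],o)
r.move_linear(p+[0,0,.026]); st('down')
r.set_gripper(0.0,80); st('grip')
r.move_linear(p+[0,0,.10]); st('lift')
snap('side','s3')
s=optics.get_image('side'); u,v=map(int,proj(s,p+[0,0,.08])); print(u,v); cv2.imwrite('pics/s3a.png',cv2.resize(s['pixels'][v-60:v+60,u-80:u+80][:,:,::-1],None,fx=5,fy=5,interpolation=cv2.INTER_CUBIC))
E
```

```text
down t 3.2 p [ 0.5058 -0.2934  0.0269] F [ 0.5 -0.7  0.1] op 1.004
grip t 3.8 p [ 0.5057 -0.2932  0.0266] F [-0.2 -0.   5.6] op 0.341
lift t 4.4 p [ 0.505  -0.2927  0.0992] F [-0.3  0.  -1.8] op 0.341
321 152
```

View pics/s3a.png

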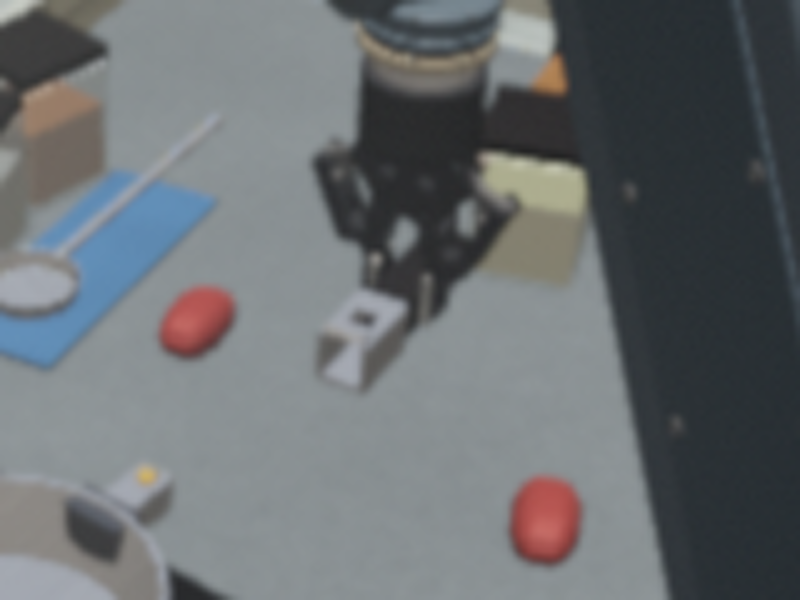

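```bash
cat >> h.py <<'E'
PAN=np.array([.588,.0615,0]); YAW=np.radians(-9.8)
def hob(x,y,z=0): c,s=np.cos(YAW),np.sin(YAW); return PAN+[c*x-s*y,s*x+c*y,z]
E
python3 - <<'E'
from h import *
o=down(YAW)
r.move_to(hob(0,-.262,.12),o); r.move_linear(hob(0,-.254,.0746)); st()
t=snap('top','t4'); s=snap('side','s4')
for im,n in((t,'t'),(s,'s')):
    u,v=map(int,proj(im,hob(0,-.16,.075))); print(n,u,v)
    cv2.imwrite(f'pics/{n}4a.png',cv2.resize(im['pixels'][v-25:v+25,u-35:u+35][:,:,::-1],None,fx=11,fy=11,interpolation=cv2.INTER_CUBIC))
E
```

```text
t 5.5 p [ 0.5445 -0.1895  0.0745] F [-0.5  0.4 -1.7] op 0.338
t 294 188
s 275 182
```

View pics/t4a.png

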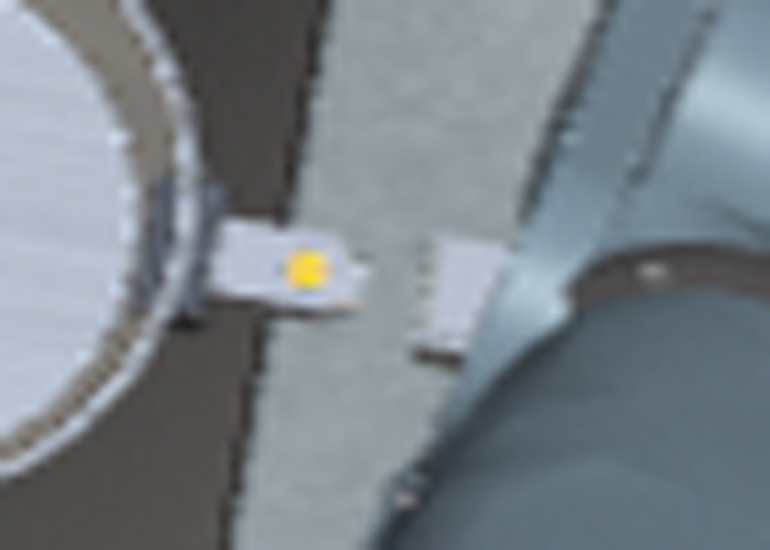

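View pics/s4a.png

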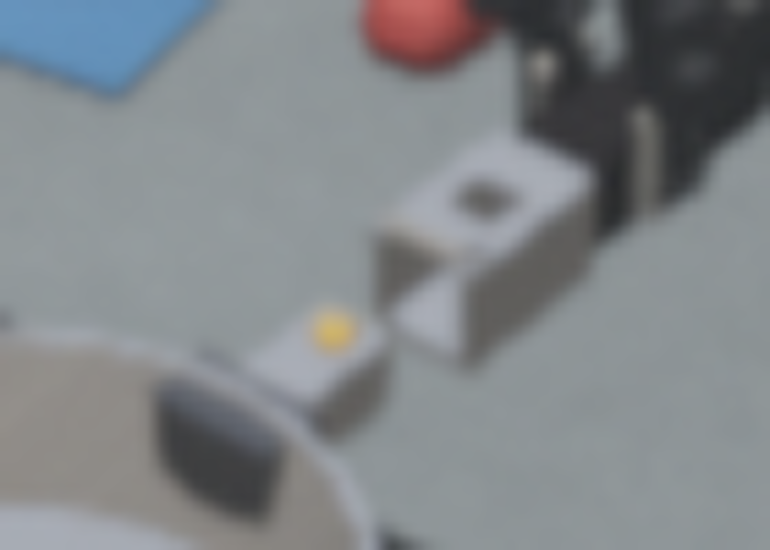

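```bash
python3 - <<'E'
from h import *
t=optics.get_image('top'); s=optics.get_image('side')
f=lambda x,y,u0,v0:(u0+(x+.5)/11-.5,v0+(y+.5)/11-.5)
ex=np.array([np.cos(YAW),np.sin(YAW),0]); ey=np.array([-np.sin(YAW),np.cos(YAW),0])
def rel(p): return (p-PAN)@ex*1000,(p-PAN)@ey*1000
print('top pin',rel(ray(t,*f(308,270,259,163),.083)))
for q in((435,235),(418,345),(505,240)): print('top mouth',rel(ray(t,*f(*q,259,163),.082)))
for q in((220,215),(345,240),(215,293),(300,306)): print('top stub corner',rel(ray(t,*f(*q,259,163),.0765)))
print('side pin',rel(ray(s,*f(333,330,240,157),.081)))
for q in((485,200),(378,236),(468,262),(510,130),(595,180)): print('side hole/mouthL/mouthR/rearL/rearR',rel(ray(s,*f(*q,240,157),.082)))
for q in((318,310),(388,348)): print('side stub tip',rel(ray(s,*f(*q,240,157),.0765)))
print('expected hole', rel(r.current_tool_pos()+ .059*ey))
E
```

```text
top pin (np.float64(0.1265197343272716), np.float64(-133.74038158173664))
top mouth (np.float64(17.619619818985235), np.float64(-169.24041925097532))
top mouth (np.float64(-16.12540627608101), np.float64(-169.98758832410704))
top mouth (np.float64(19.89709678885712), np.float64(-190.1066667685887))
top stub corner (np.float64(13.101291888138384), np.float64(-104.77454220248825))
top stub corner (np.float64(12.355078704699297), np.float64(-143.0470418815285))
top stub corner (np.float64(-10.55793681113384), np.float64(-107.53381849381205))
top stub corner (np.float64(-9.861595188338015), np.float64(-133.289012301934))
side pin (np.float64(-2.2693077638385484), np.float64(-131.06433632222016))
side hole/mouthL/mouthR/rearL/rearR (np.float64(0.07450666266600883), np.float64(-197.6722774789226))
side hole/mouthL/mouthR/rearL/rearR (np.float64(12.65144076175748), np.float64(-167.56545489591974))
side hole/mouthL/mouthR/rearL/rearR (np.float64(-12.877136403636833), np.float64(-174.13973697756876))
side hole/mouthL/mouthR/rearL/rearR (np.float64(14.003798983417695), np.float64(-226.24390891380776))
side hole/mouthL/mouthR/rearL/rearR (np.float64(-17.691107336503766), np.float64(-223.33069988518622))
side stub tip (np.float64(9.5609952580241), np.float64(-138.89175303484942))
side stub tip (np.float64(-14.613837655586115), np.float64(-138.5593808199824))
expected hole (np.float64(0.48506908769644036), np.float64(-195.47754657760245))
```

```bash
python3 - <<'E'
from h import *
ex=np.array([np.cos(YAW),np.sin(YAW),0]); ey=np.array([-np.sin(YAW),np.cos(YAW),0])
def F(): f=np.array(r.current_contact_force()); return np.array([f@ex,f@ey,f[2]]).round(1)
r.move_linear(hob(-.0015,-.254,.0748),vel=.05); f0=F(); print(f0)
y=-.254
while y<-.236+.016:
    y+=.003; r.move_linear(hob(-.0015,y,.0748),vel=.04); f=F()-f0; print(round(y,4),f,np.round((r.current_tool_pos()-hob(0,0,0))@ex*1e3,2),np.round((r.current_tool_pos()-hob(0,0,0))@ey*1e3,1))
    if np.linalg.norm(f)>12: break
E
```

```text
[-0.5 -0.7 -1.3]
-0.251 [0.1 0.4 0.2] -1.48 -250.8
-0.248 [ 0.9  0.1 -0.8] -1.51 -247.8
-0.245 [ 1.7 -0.2  0.4] -1.49 -244.8
-0.242 [0.1 0.9 0.2] -1.49 -241.8
-0.239 [-0.2  0.2  1.3] -1.53 -238.8
-0.236 [1.2 1.4 0.1] -1.51 -235.9
-0.233 [ 1.4 -0.3  0.2] -1.51 -232.8
-0.23 [ 0.  -0.6  0.4] -1.51 -229.8
-0.227 [ 1.2  1.2 -0.1] -1.38 -226.8
-0.224 [ 1.6  1.  -0.7] -1.4 -223.8
-0.221 [2.  1.7 0. ] -1.41 -220.8
-0.218 [ 2.3  1.2 -0.2] -1.41 -217.8
```

```bash
python3 - <<'E'
from h import *
ex=np.array([np.cos(YAW),np.sin(YAW),0]); ey=np.array([-np.sin(YAW),np.cos(YAW),0])
def F(): f=np.array(r.current_contact_force()); return np.array([f@ex,f@ey,f[2]]).round(1)
f0=np.array([-.5,-.7,-1.3]); y=-.218; x=-.0010
while y<-.185:
    y+=.0025; r.move_linear(hob(x,y,.0748),vel=.04); f=F()-f0; tq=np.round(r.current_torque(),2); print(round(y,4),round(x,4),f,tq,np.round((r.current_tool_pos()-hob(0,0,0))@ey*1e3,1))
    if f[0]>3: x+=.0003
    if f[0]<-3: x-=.0003
    if np.linalg.norm(f)>22: break
snap('side','s5'); s=optics.get_image('side'); u,v=map(int,proj(s,hob(0,-.14,.075)))
cv2.imwrite('pics/s5a.png',cv2.resize(s['pixels'][v-25:v+25,u-35:u+35][:,:,::-1],None,fx=11,fy=11,interpolation=cv2.INTER_CUBIC))
E
```

```text
-0.2155 -0.001 [-0.1  0.3  0.5] [-0.09  0.01  0.01] -215.4
-0.213 -0.001 [ 1.7 -0.1  1.7] [-0.   -0.   -0.06] -212.9
-0.2105 -0.001 [ 0.  -0.8  2.9] [-0.14  0.    0.02] -210.4
-0.208 -0.001 [0.3 1.9 3.5] [ 0.32 -0.12  0.03] -207.7
-0.2055 -0.001 [1.1 2.8 2.5] [ 0.45 -0.07  0.03] -205.2
-0.203 -0.001 [1.2 1.1 2.4] [ 0.34 -0.01 -0.03] -202.8
-0.2005 -0.001 [1.2 2.3 2.4] [0.42 0.   0.01] -200.3
-0.198 -0.001 [0.7 2.3 3.3] [ 0.37 -0.09 -0.01] -197.8
-0.1955 -0.001 [0.  5.5 1.6] [ 0.89 -0.11  0.  ] -194.8
-0.193 -0.001 [ 0.8  1.  -0.1] [ 0.04 -0.07 -0.02] -193.0
-0.1905 -0.001 [ 0.7 -1.1 -0.3] [-0.42  0.16  0.  ] -190.7
-0.188 -0.001 [ -2.3 -20.2   0.2] [-3.15  0.94 -0.09] -190.5
-0.1855 -0.001 [ -3.1 -39.2   2.1] [-5.86  1.8  -0.08] -190.3
```

View pics/s5a.png

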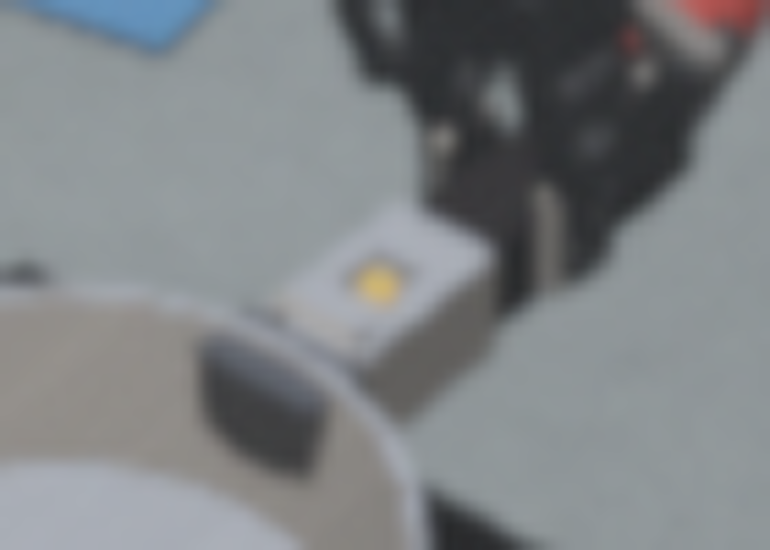

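```bash
python3 - <<'E'
from h import *
r.move_linear(hob(-.001,-.1905,.0748),vel=.04); st()
r.set_gripper(1.0); st('open')
r.move_linear(hob(-.001,-.1905,.2)); 
r.move_to([.35,-.35,.3],down(YAW)); st()
t=snap('top','t6'); s=snap('side','s6')
cv2.imwrite('pics/s6a.png',cv2.resize(s['pixels'][150:250,200:340][:,:,::-1],None,fx=5.5,fy=5.5,interpolation=cv2.INTER_CUBIC))
cv2.imwrite('pics/t6a.png',cv2.resize(t['pixels'][185:240,130:200][:,:,::-1],None,fx=10,fy=10,interpolation=cv2.INTER_CUBIC))
def comps(im,lo,hi,mn):
    h=cv2.cvtColor(im['pixels'],cv2.COLOR_RGB2HSV); m=cv2.inRange(h,lo,hi); return m
for n,im in(('top',t),('side',s)):
    h=cv2.cvtColor(im['pixels'],cv2.COLOR_RGB2HSV); m=cv2.inRange(h,(22,150,70),(34,255,255)); P=pts(im)
    m[:, 215:]=0 if n=='top' else m[:,215:]
    ok=(m>0)&(P[...,2]>.055)&(P[...,2]<.075); q=P[ok]; q=q[np.hypot(q[:,0]-.48,q[:,1]-.34)<.15]
    print(n,len(q),q[:,:2].mean(0)); np.save(f'/tmp/{n}cup.npy',q)
    far=q  # rim circle ransac
    best=(0,)
    rng=np.random.default_rng(0)
    for _ in range(3000):
        a=q[rng.choice(len(q),3,replace=False),:2]; A=np.c_[2*a,np.ones(3)]
        try: x=np.linalg.solve(A,(a**2).sum(1))
        except Exception: continue
        R_=np.sqrt(max(0,x[2]+x[0]**2+x[1]**2))
        if abs(R_-.043)>.003: continue
        e=abs(np.hypot(*(q[:,:2]-x[:2]).T)-.043); k=(e<.003).sum()
        if k>best[0]: best=(k,x[:2],R_)
    print(best)
    c=best[1]; d=np.hypot(*(q[:,:2]-c).T); tb=q[(d>.055)]; print('tab',len(tb),tb.mean(0),np.degrees(np.arctan2(*(tb[:,:2].mean(0)-c)[::-1])))
    # coaster
    m=(P[...,2]>.003)&(P[...,2]<.012)&(np.hypot(P[...,0]-.47,P[...,1]-.32)<.13)&(h[...,0]<20)&(h[...,1]>70)
    q=P[m]; print('coaster',len(q),cv2.minEnclosingCircle((q[:,:2]*1000).astype(np.float32)))
E
```

```text
t 12.5 p [ 0.5546 -0.1262  0.0748] F [-1.9 -6.5 -0.5] op 0.339
open t 13.1 p [ 0.5546 -0.126   0.0748] F [ 0.8 -0.4  0. ] op 0.997
 t 15.3 p [ 0.3505 -0.3495  0.2995] F [-0.5  0.2 -0.1] op 0.998
top 183 [0.49341271 0.35573976]
(np.int64(112), array([0.48527194, 0.33153776]), np.float64(0.04014090572755976))
tab 40 [0.50058453 0.40281691 0.06276443] 77.87566887790273
coaster 274 ((479.4410400390625, 325.6080017089844), 53.76228713989258)
side 508 [0.48981806 0.35169926]
(np.int64(285), array([0.48314835, 0.33304178]), np.float64(0.040627081722944144))
tab 117 [0.49659251 0.40499954 0.06192426] 79.41720856063579
coaster 643 ((474.27557373046875, 328.2992858886719), 53.65694808959961)
```

View pics/s6a.png

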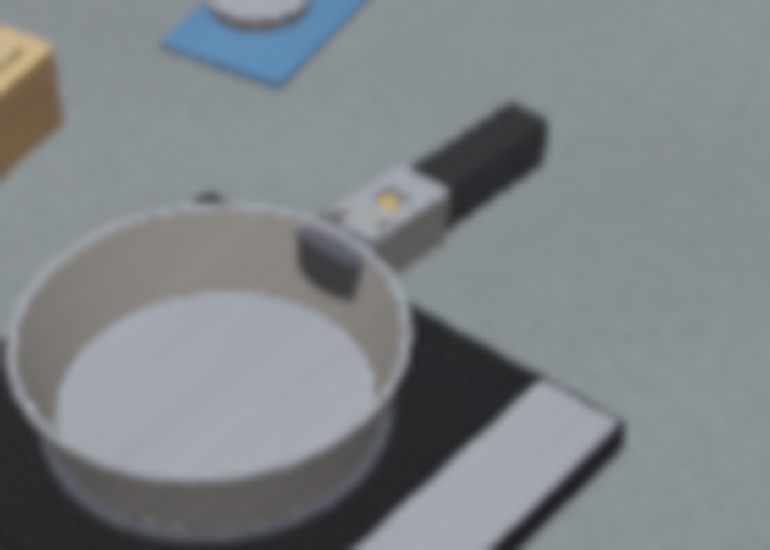

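View pics/t6a.png

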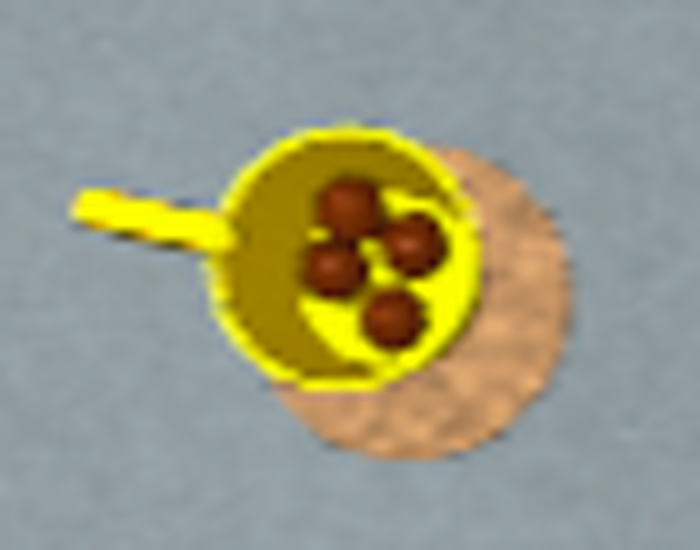

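```bash
cat > cup.py <<'E'
from h import *
A0=np.radians(78.5)
cx=np.array([np.cos(A0),np.sin(A0),0])
def pose(cupc,th,psi,flip,gx=.074,gz=.011): # cupc: cup_mid pos; th tilt about cup x (neg = mouth toward robot); psi extra yaw; gz TCP above cup_mid 
    Q=R.from_rotvec([0,0,psi])*R.from_rotvec(cx*th)
    rot=Q*R.from_quat(down(A0-np.pi/2+(np.pi if flip else 0)))
    return np.asarray(cupc)+Q.apply(cx*gx+[0,0,gz]), rot.as_quat()
E
python3 - <<'E'
from cup import *
t=optics.get_image('top'); s=optics.get_image('side')
f=lambda x,y:(130+(x+.5)/10-.5,185+(y+.5)/10-.5)
c=ray(t,*f(347,258),.068); a=ray(t,*f(85,207),.064); b=ray(t,*f(225,232),.064); print(c,a,b,np.degrees(np.arctan2(*(a-b)[1::-1])),np.degrees(np.arctan2(*(a-c)[1::-1])),np.linalg.norm((a-c)[:2]))
cm=[.484,.332,.037]
for flip in(0,1):
    p,o=pose(cm,0,0,flip); print(flip,r.inverse_kinematics(p,o))
    for psi in(0,-.4,.4):
      for z in (.2,.24):
        print([ (lambda q: None if q is None else np.round(q,2).tolist())(r.inverse_kinematics(*pose([.62,.06,z],np.radians(-th),psi,flip))) for th in(0,60,100,120)])
E
```

```text
[0.486545   0.33060594 0.068     ] [0.50317784 0.41856062 0.064     ] [0.49529936 0.37217311 0.064     ] 80.3608379477768 79.29142613038533 0.08951355685855976
0 [ 6.08969503e-01  7.66082828e-01  1.52367831e+00 -4.44089210e-16
  8.51831513e-01  8.09682367e-01]
[[0.13, 0.57, 1.42, -0.0, 1.15, 0.33], [0.3, 0.45, 2.02, 4.1, 0.53, 2.52], None, None]
[[0.13, 0.53, 1.38, -0.0, 1.23, 0.33], [0.3, 0.38, 2.0, 4.25, 0.48, 2.35], None, None]
[[0.11, 0.61, 1.34, -0.0, 1.18, 0.71], [0.39, 0.57, 1.8, -1.56, 0.81, 2.21], [0.43, 0.88, 1.83, 4.15, 1.52, 2.77], [0.39, 1.06, 1.73, 4.0, 1.88, 2.83]]
[[0.11, 0.58, 1.3, -0.0, 1.26, 0.71], [0.39, 0.5, 1.79, -1.49, 0.81, 2.09], [0.43, 0.8, 1.84, 4.16, 1.48, 2.71], [0.39, 0.98, 1.76, 3.99, 1.85, 2.8]]
[[0.14, 0.52, 1.5, -0.0, 1.12, -0.06], None, None, None]
[[0.14, 0.48, 1.46, -0.0, 1.2, -0.06], None, None, None]
1 [ 6.08969503e-01  7.66082828e-01  1.52367831e+00 -4.44089210e-16
  8.51831513e-01 -2.33191029e+00]
[[0.13, 0.57, 1.42, -0.0, 1.15, -2.81], [0.3, 0.45, 2.02, 4.1, 0.53, -0.62], [0.33, 0.82, 2.06, 3.66, 1.53, -0.13], [0.3, 1.03, 1.94, 3.6, 1.94, -0.09]]
[[0.13, 0.53, 1.38, -0.0, 1.23, -2.81], [0.3, 0.38, 2.0, 4.25, 0.48, -0.79], [0.33, 0.73, 2.08, 3.67, 1.46, -0.17], [0.3, 0.93, 1.98, 3.59, 1.89, -0.12]]
[[0.11, 0.61, 1.34, -0.0, 1.18, -2.43], [0.39, 0.57, 1.8, -1.56, 0.81, -0.93], [0.43, 0.88, 1.83, 4.15, 1.52, -0.37], [0.39, 1.06, 1.73, 4.0, 1.88, -0.31]]
[[0.11, 0.58, 1.3, -0.0, 1.26, -2.43], [0.39, 0.5, 1.79, -1.49, 0.81, -1.05], [0.43, 0.8, 1.84, 4.16, 1.48, -0.43], [0.39, 0.98, 1.76, 3.99, 1.85, -0.35]]
[None, [0.11, 0.38, 2.15, 2.96, 0.45, 0.12], [0.1, 0.81, 2.21, 3.04, 1.62, 0.01], [0.11, 1.02, 2.07, 3.05, 2.05, 0.01]]
[None, [0.11, 0.3, 2.13, 2.9, 0.34, 0.18], [0.1, 0.7, 2.23, 3.04, 1.53, 0.02], [0.11, 0.92, 2.11, 3.06, 1.98, 0.01]]
```

```bash
cat > cup.py <<'E'
from h import *
A0=np.radians(79.2)
cx=np.array([np.cos(A0),np.sin(A0),0]); cy=np.array([-cx[1],cx[0],0])
def pose(cupc,th,psi,flip,ax='x',gx=.074,gz=.011): # cupc: cup_mid; th tilt about cup x / y; psi extra yaw
    Q=R.from_rotvec([0,0,psi])*R.from_rotvec((cx if ax=='x' else cy)*th)
    rot=Q*R.from_quat(down(A0-np.pi/2+(np.pi if flip else 0)))
    return np.asarray(cupc)+Q.apply(cx*gx+[0,0,gz]), rot.as_quat()
E
python3 - <<'E'
from cup import *
res=[]
for ax in 'xy':
  for sg in((1,-1) if ax=='x' else (-1,)):
    for flip in(0,1):
      for psi in np.radians(np.arange(-150,151,15)):
        qs=[r.inverse_kinematics(*pose([.59,.06,.2],sg*np.radians(th),psi,flip,ax)) for th in range(0,121,20)]
        n=next((i for i,q in enumerate(qs) if q is None),len(qs))
        if n>=6:
            d=np.abs(np.diff(np.array(qs[:n]),axis=0)).max()
            res.append((d,n,ax,sg,flip,round(np.degrees(psi)),np.round(qs[0],2).tolist(),np.round(qs[n-1],2).tolist()))
for x in sorted(res,key=lambda a:a[0])[:16]: print(*x)
E
```

```text
0.2807965119146427 7 x -1 0 135 [-0.05, 0.36, 1.75, -0.0, 1.03, -2.22] [-0.31, 1.16, 1.35, 1.11, 2.51, -2.49]
0.2807965119146427 7 x -1 1 135 [-0.05, 0.36, 1.75, -0.0, 1.03, 0.92] [-0.31, 1.16, 1.35, 1.11, 2.51, 0.65]
0.28424749549032713 7 x 1 0 75 [0.09, 0.37, 1.74, -0.0, 1.03, -1.03] [0.37, 1.18, 1.32, -1.24, 2.47, -0.72]
0.28424749549032713 7 x 1 1 75 [0.09, 0.37, 1.74, -0.0, 1.03, 2.11] [0.37, 1.18, 1.32, -1.24, 2.47, 2.42]
0.3224123962618517 7 y -1 1 45 [0.13, 0.42, 1.66, -0.0, 1.06, 2.68] [-0.27, 1.15, 1.13, 1.47, 2.54, 2.62]
0.3224123962618526 7 y -1 0 45 [0.13, 0.42, 1.66, -0.0, 1.06, -0.46] [-0.27, 1.15, 1.13, 1.47, 2.54, -0.53]
0.3261163034045609 7 x -1 0 120 [-0.02, 0.35, 1.77, -0.0, 1.02, -1.93] [-0.36, 1.11, 1.52, 1.23, 2.36, -2.58]
0.3261163034045609 7 x -1 1 120 [-0.02, 0.35, 1.77, -0.0, 1.02, 1.21] [-0.36, 1.11, 1.52, 1.23, 2.36, 0.56]
0.32739269725256825 7 x 1 0 -45 [0.08, 0.59, 1.39, -0.0, 1.17, 1.06] [-0.16, 1.3, 0.97, 1.56, 2.46, 1.08]
0.32739269725256825 7 x 1 1 -45 [0.08, 0.59, 1.39, -0.0, 1.17, -2.08] [-0.16, 1.3, 0.97, 1.56, 2.46, -2.06]
0.3279755107609841 7 x 1 1 60 [0.11, 0.39, 1.71, -0.0, 1.04, 2.4] [0.32, 1.23, 1.15, -1.15, 2.63, 2.34]
0.32797551076098497 7 x 1 0 60 [0.11, 0.39, 1.71, -0.0, 1.04, -0.74] [0.32, 1.23, 1.15, -1.15, 2.63, -0.8]
0.33038646324029974 7 x 1 0 -60 [0.06, 0.6, 1.37, -0.0, 1.17, 1.29] [-0.23, 1.25, 1.11, 1.6, 2.32, 0.95]
0.33038646324029974 7 x 1 1 -60 [0.06, 0.6, 1.37, -0.0, 1.17, -1.85] [-0.23, 1.25, 1.11, 1.6, 2.32, -2.2]
0.34096512980119087 7 x -1 0 150 [-0.08, 0.38, 1.72, -0.0, 1.04, -2.51] [-0.26, 1.22, 1.19, 1.0, 2.67, -2.44]
0.34096512980119087 7 x -1 1 150 [-0.08, 0.38, 1.72, -0.0, 1.04, 0.63] [-0.26, 1.22, 1.19, 1.0, 2.67, 0.71]
```

```bash
python3 - <<'E'
from cup import *
cm=np.array([.485,.3315,.037])
p,o=pose(cm,0,0,0)
r.move_to(p+[0,0,.12],o); r.move_linear(p); st('at')
r.set_gripper(0.0,100); st('grip')
r.move_linear(p+[0,0,.1],vel=.08); st('lift')
t=snap('top','t7'); s=snap('side','s7')
for n,im in(('t',t),('s',s)):
    u,v=map(int,proj(im,cm+[0,0,.05])); cv2.imwrite(f'pics/{n}7a.png',cv2.resize(im['pixels'][v-45:v+45,u-60:u+60][:,:,::-1],None,fx=6,fy=6,interpolation=cv2.INTER_CUBIC)); print(n,u,v)
E
```

```text
at t 19.2 p [0.4994 0.4045 0.049 ] F [ 1.  -0.1  0.7] op 0.997
grip t 19.9 p [0.4989 0.4042 0.0482] F [-2.  -0.3  3.1] op 0.128
lift t 21.3 p [0.4986 0.404  0.1474] F [-0.2  0.4 -2.9] op 0.125
t 162 210
s 207 301
```

View pics/t7a.png

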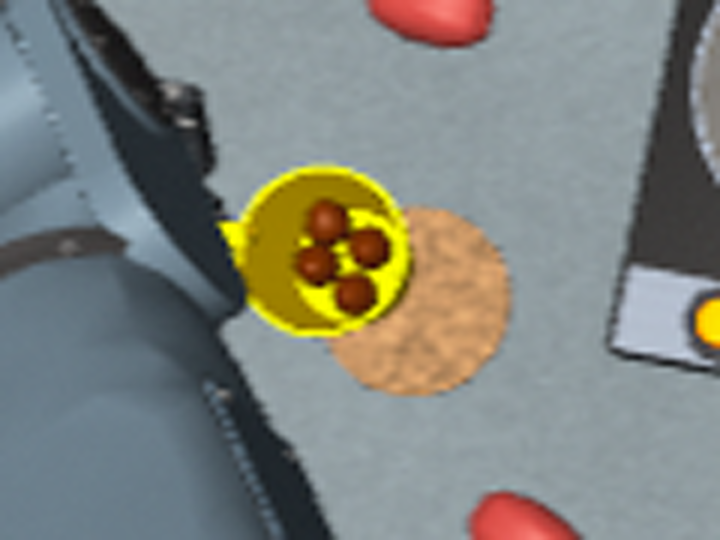

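View pics/s7a.png

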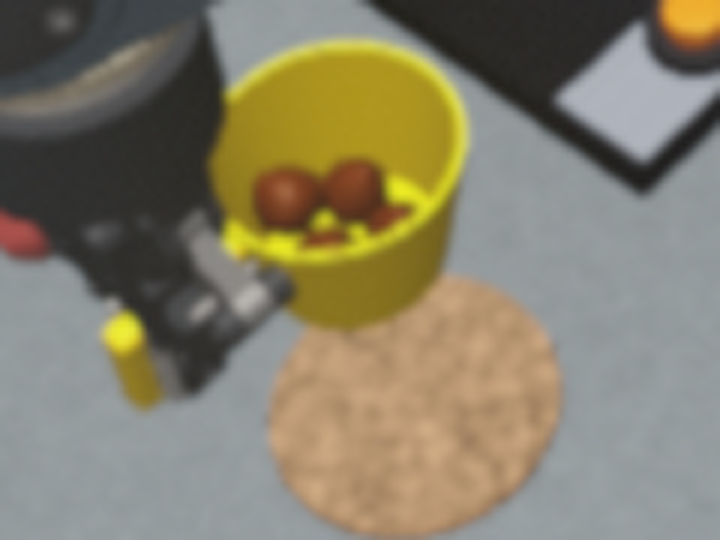

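```bash
python3 - <<'E'
from cup import *
psi=np.radians(75)
Q=R.from_rotvec([0,0,psi]); a=Q.apply(cx); mdir=np.cross(a,[0,0,1]); print('mouth dir',mdir)
c=PAN+[0,0,.2]-.05*mdir
p,o=pose([.485,.3315,.21],0,0,0); r.move_linear(p,vel=.12)
p,o=pose(c,0,psi,0)
r.move_linear(p,o,vel=.12); st('pre')
for th in list(range(10,61,10)):
    r.move_to(*pose(c,np.radians(th),psi,0))
st('60'); 
t=snap('top','t8'); s=snap('side','s8')
E
```

```text
mouth dir [ 0.4352311   0.90031877 -0.        ]
pre t 25.3 p [0.4996 0.0489 0.211 ] F [ 0.4  0.8 -1.8] op 0.123
60 t 26.8 p [0.5036 0.057  0.2047] F [-0.  -0.6 -2.1] op 0.129
```

View pics/t8.png

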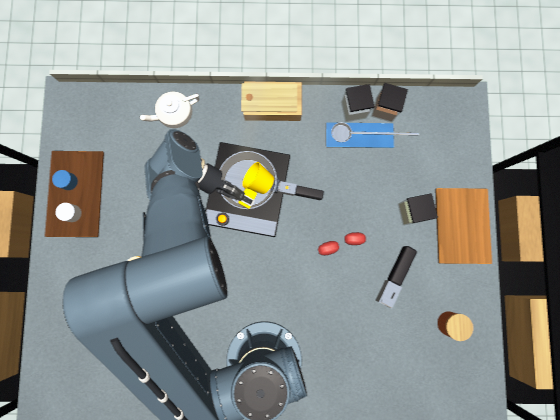

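View pics/s8.png

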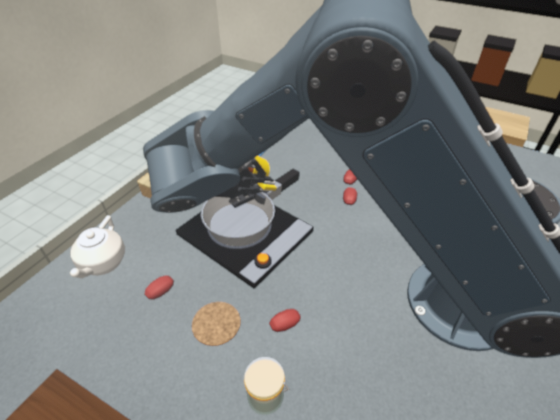

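```bash
python3 - <<'E'
from cup import *
psi=np.radians(75)
a=R.from_rotvec([0,0,psi]).apply(cx); mdir=np.cross(a,[0,0,1])
c=PAN+[0,0,.195]-.05*mdir
for th in list(range(64,109,4)):
    r.move_to(*pose(c,np.radians(th),psi,0)); r.sleep(.08)
r.sleep(.6); st()
s=snap('side','s9');t=snap('top','t9')
cv2.imwrite('pics/s9a.png',cv2.resize(s['pixels'][130:250,140:300][:,:,::-1],None,fx=5,fy=5,interpolation=cv2.INTER_CUBIC))
cv2.imwrite('pics/t9a.png',cv2.resize(t['pixels'][130:240,180:320][:,:,::-1],None,fx=5,fy=5,interpolation=cv2.INTER_CUBIC))
E
```

```text
t 31.5 p [0.5042 0.0581 0.1916] F [-0.1  0.2 -2. ] op 0.124
```

View pics/s9a.png

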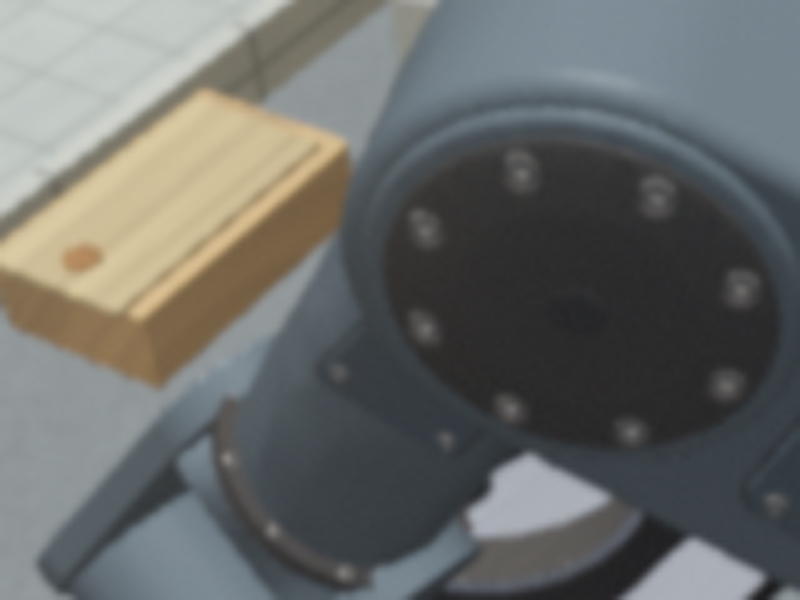

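View pics/t9a.png

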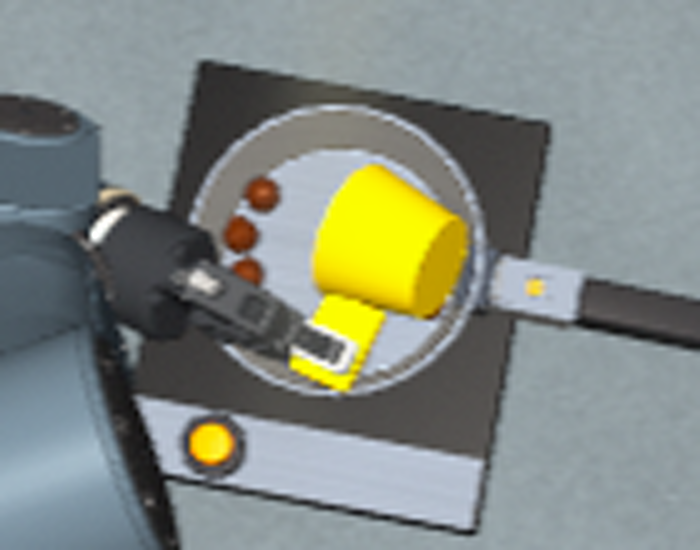

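```bash
python3 - <<'E'
from cup import *
psi=np.radians(75)
a=R.from_rotvec([0,0,psi]).apply(cx); mdir=np.cross(a,[0,0,1])
c=PAN+[0,0,.2]-.05*mdir
r.move_to(*pose(c,np.radians(114),psi,0)); r.sleep(.4)
for th in (95,70,45,20,0): r.move_to(*pose(c,np.radians(th),psi,0))
p,o=pose([.485,.3315,.21],0,0,0)
r.move_linear(p,o,vel=.25); st()
s=snap('side','s10');t=snap('top','t10')
cv2.imwrite('pics/s10a.png',cv2.resize(s['pixels'][160:350,150:310][:,:,::-1],None,fx=3,fy=3,interpolation=cv2.INTER_CUBIC))
cv2.imwrite('pics/t10a.png',cv2.resize(t['pixels'][130:240,140:320][:,:,::-1],None,fx=4,fy=4,interpolation=cv2.INTER_CUBIC))
# coaster fit by contour rays
for n,im in(('top',t),('side',s)):
    h=cv2.cvtColor(im['pixels'],cv2.COLOR_RGB2HSV); m=cv2.inRange(h,(5,60,80),(20,190,255))
    u,v=map(int,proj(im,[.477,.326,.006])); k=np.zeros_like(m); k[v-40:v+40,u-40:u+40]=m[v-40:v+40,u-40:u+40]
    nn,l,sst,_=cv2.connectedComponentsWithStats(k); i=1+np.argmax(sst[1:,4]); cn=max(cv2.findContours((l==i).astype(np.uint8),0,1)[0],key=len)[:,0]
    q=np.array([ray(im,*pp,.005)[:2] for pp in cn]); hull=cv2.convexHull((q*1e3).astype(np.float32))
    print(n,len(cn),cv2.minEnclosingCircle((q*1e3).astype(np.float32)))
E
```

```text
t 35.9 p [0.4987 0.404  0.2207] F [-0.2  0.7 -1.1] op 0.124
top 89 ((479.4436950683594, 325.26953125), 54.646240234375)
side 128 ((477.3971252441406, 327.77862548828125), 54.68657302856445)
```

View pics/s10a.png

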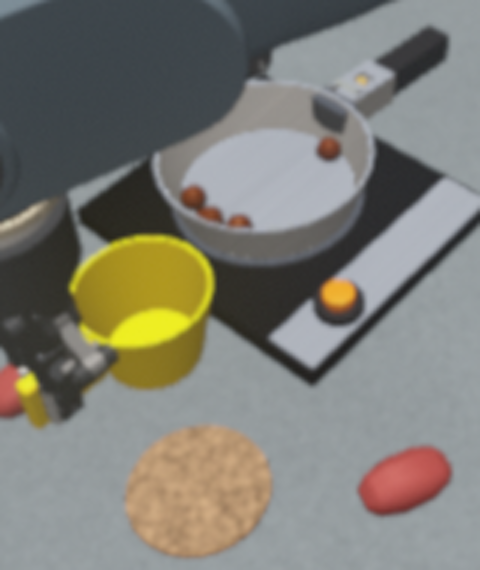

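View pics/t10a.png

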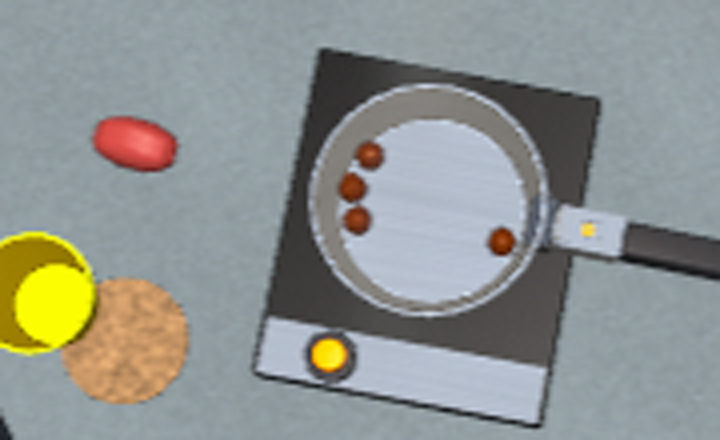

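```bash
python3 - <<'E'
from cup import *
zr=.21+.031
for n in('top','side'):
    im=optics.get_image(n)
    h=cv2.cvtColor(im['pixels'],cv2.COLOR_RGB2HSV); m=cv2.inRange(h,(22,120,70),(34,255,255))
    u,v=map(int,proj(im,[.485,.3315,zr])); k=np.zeros_like(m); k[max(0,v-40):v+40,u-40:u+40]=m[max(0,v-40):v+40,u-40:u+40]
    cn=max(cv2.findContours(k,0,1)[0],key=len)[:,0]
    q=np.array([ray(im,*pp,zr)[:2] for pp in cn]); best=(0,)
    for x in np.arange(.47,.5,.0005):
        for y in np.arange(.317,.347,.0005):
            e=(abs(np.hypot(q[:,0]-x,q[:,1]-y)-.0435)<.0015).sum()
            if e>best[0]: best=(e,x,y)
    print(n,len(q),best)
E
```

```text
top 91 (np.int64(57), np.float64(0.486), np.float64(0.3305))
side 147 (np.int64(55), np.float64(0.4835), np.float64(0.3305))
```

```bash
python3 - <<'E'
from cup import *
c=np.array([.4787,.3275,.21]); p,o=pose(c,0,0,0); r.move_linear(p,vel=.1)
p,o=pose([c[0],c[1],.045],0,0,0); r.move_linear(p,vel=.12); f0=r.current_contact_force()[2]; st()
for z in np.arange(.043,.0339,-.001):
    p,_=pose([c[0],c[1],z],0,0,0); r.move_linear(p,vel=.03); f=r.current_contact_force()[2]-f0
    if f>4: break
st('place %.3f'%z)
r.set_gripper(.45); r.sleep(.2); st()
r.move_linear(p+[0,0,.15],vel=.1)
r.move_to([.35,-.25,.3],down(0)); st()
s=snap('side','s11');t=snap('top','t11')
cv2.imwrite('pics/s11a.png',cv2.resize(s['pixels'][280:360,150:290][:,:,::-1],None,fx=5,fy=5,interpolation=cv2.INTER_CUBIC))
for n,im in(('top',t),('side',s)):
    h=cv2.cvtColor(im['pixels'],cv2.COLOR_RGB2HSV); m=cv2.inRange(h,(22,120,70),(34,255,255)); zr=.068
    u,v=map(int,proj(im,[.478,.3275,zr])); k=np.zeros_like(m); k[v-40:v+40,u-40:u+40]=m[v-40:v+40,u-40:u+40]
    cn=max(cv2.findContours(k,0,1)[0],key=len)[:,0]
    q=np.array([ray(im,*pp,zr)[:2] for pp in cn]); best=(0,)
    for x in np.arange(.46,.5,.0005):
        for y in np.arange(.31,.347,.0005):
            e=(abs(np.hypot(q[:,0]-x,q[:,1]-y)-.0435)<.0015).sum()
            if e>best[0]: best=(e,x,y)
    print(n,len(q),best)
    m=((h[...,0]<6)|(h[...,0]>172))&(h[...,1]>140)&(h[...,2]>70)
    nn,l,ss,ce=cv2.connectedComponentsWithStats(m.astype(np.uint8))
    for i in range(1,nn):
        if ss[i,4]>50: print(ce[i].round(1),ray(im,*ce[i],.017).round(4),ss[i,4])
E
```

```text
t 37.9 p [0.4929 0.4004 0.0567] F [ 0.3  0.1 -1.5] op 0.133
place 0.036 t 39.9 p [0.4928 0.4005 0.048 ] F [-1.9  0.1  9.9] op 0.124
 t 40.5 p [0.4926 0.4002 0.0469] F [-1.3  0.6 -0.1] op 0.449
 t 44.5 p [ 0.3503 -0.2497  0.2999] F [-0.4  0.1  0.3] op 0.452
top 100 (np.int64(55), np.float64(0.48050000000000004), np.float64(0.327))
[173.4 165.6] [0.6491 0.32   0.017 ] 185
[328.6 247.7] [ 0.3705 -0.2159  0.017 ] 179
[189.7 255.1] [0.3419 0.2529 0.017 ] 189
side 157 (np.int64(67), np.float64(0.47650000000000003), np.float64(0.3295))
[286.  320.4] [0.3366 0.2527 0.017 ] 291
```

View pics/t11.png

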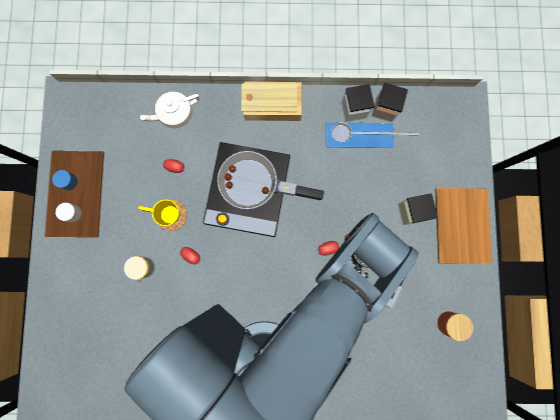

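View pics/s11a.png

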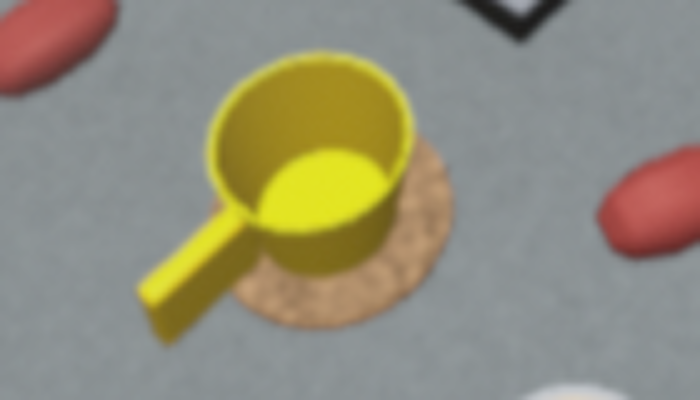

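```bash
cat > yam.py <<'E'
from h import *
def yams(f=None):
    out={}
    for n in('top','side'):
        im=snap(n,f'{n}_{f}'); h=cv2.cvtColor(im['pixels'],cv2.COLOR_RGB2HSV)
        m=(((h[...,0]<6)|(h[...,0]>172))&(h[...,1]>140)&(h[...,2]>70)).astype(np.uint8)
        nn,l,ss,ce=cv2.connectedComponentsWithStats(m); L=[]
        for i in range(1,nn):
            if ss[i,4]<100: continue
            v,u=np.nonzero(l==i); q=np.array([ray(im,a,b,.017)[:2] for a,b in zip(u,v)])
            w,e=np.linalg.eigh(np.cov(q.T)); L.append((q.mean(0),np.degrees(np.arctan2(e[1,1],e[0,1]))%180,ss[i,4],np.sqrt(w[::-1])*4000,ce[i].round(0)))
        out[n]=L
    return out
def show(o):
    for n in o:
        for c,a,k,sz,px in o[n]: print(n,c.round(4),round(a,1),k,sz.round(0),px)
def pick(c,ang,place,pang):
    # ang: long axis deg; tool y = ang+90
    def best(p,yaws):
        ok=[]
        for y in yaws:
            q=r.inverse_kinematics(p,down(np.radians(y)))
            if q is not None: ok.append((abs(q[5]),y))
        return min(ok)[1]
    p=np.array([c[0],c[1],0.]); y=best(p+[0,0,.15],[ang+90,ang-90]); o=down(np.radians(y))
    r.set_gripper(1.0,40)
    r.move_to(p+[0,0,.13],o); r.move_linear(p+[0,0,.025],vel=.2)
    r.set_gripper(0.0,40); st('grip'); r.move_linear(p+[0,0,.17],vel=.25); st('lift')
    if r.current_opening()<.2: return False
    P=hob(place[0],place[1],0); y2=best(P+[0,0,.16],[pang+90,pang-90]); o2=down(np.radians(y2))
    r.move_to(P+[0,0,.17],o2); r.move_linear(P+[0,0,.089],vel=.15); st('place')
    op=r.current_opening(); r.set_gripper(min(1,op+.2)); r.sleep(.15); st('rel')
    r.move_linear(P+[0,0,.19],vel=.25)
    return True
E
python3 - <<'E'
from yam import *
show(yams('a'))
E
```

```text
top [0.649 0.32 ] 73.5 186 [75. 43.] [173. 166.]
top [ 0.3705 -0.2159] 109.1 178 [77. 46.] [329. 248.]
top [0.3421 0.253 ] 54.4 190 [77. 44.] [190. 255.]
side [0.3368 0.2526] 63.1 294 [77. 42.] [286. 320.]
```

```bash
python3 - <<'E'
from yam import *
yd=np.degrees(YAW)
print(pick((.648,.320),73.5,(.036,.022),yd+90))
r.move_to([.42,.22,.25],down(0))
o=yams('b'); show(o)
t=cv2.imread('pics/top_b.png'); s=cv2.imread('pics/side_b.png')
cv2.imwrite('pics/b1.png',cv2.resize(t[130:270,200:380],None,fx=4,fy=4,interpolation=cv2.INTER_CUBIC))
cv2.imwrite('pics/b2.png',cv2.resize(s[130:280,160:360],None,fx=4,fy=4,interpolation=cv2.INTER_CUBIC))
E
```

```text
grip t 48.7 p [0.6485 0.3202 0.0263] F [-0.8 -0.7  5.6] op 0.499
lift t 49.5 p [0.6473 0.3197 0.1683] F [-0.9  0.2 -1.7] op 0.5
place t 51.1 p [0.6278 0.0775 0.0897] F [0.4 0.9 0. ] op 0.504
rel t 51.6 p [0.6273 0.077  0.0893] F [-0.1 -0.2  0. ] op 0.705
True
top [0.6333 0.0812] 92.9 157 [84. 41.] [242. 171.]
top [ 0.4025 -0.3055] 93.2 180 [76. 45.] [355. 238.]
top [ 0.3706 -0.2156] 110.1 175 [77. 45.] [328. 248.]
side [0.6473 0.0376] 114.7 103 [55. 35.] [227. 215.]
side [0.3374 0.2527] 62.7 313 [76. 43.] [286. 320.]
```

View pics/b1.png

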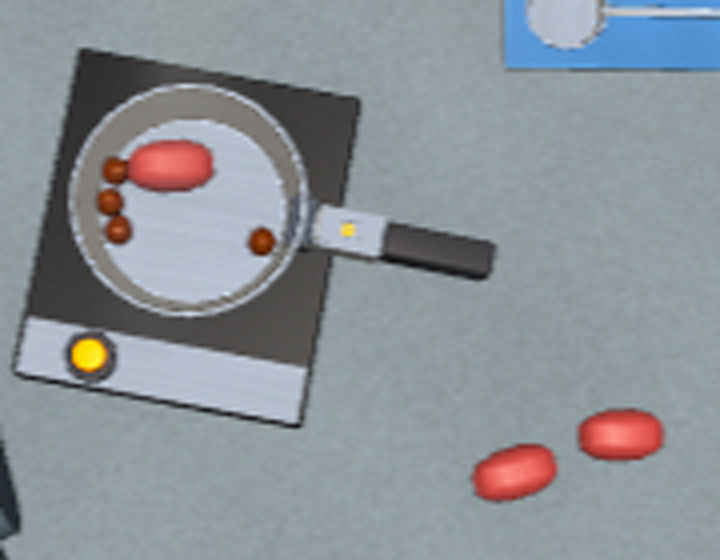

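View pics/b2.png

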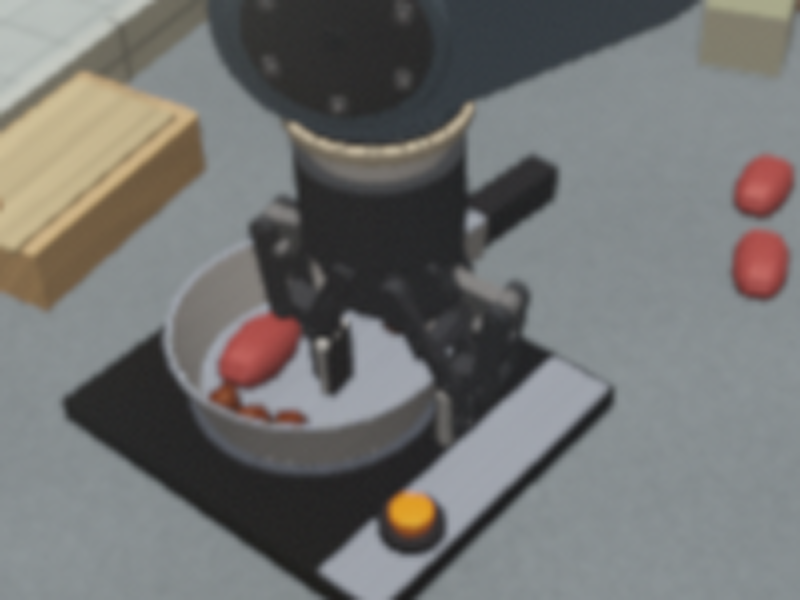

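```bash
python3 - <<'E'
from yam import *
yd=np.degrees(YAW)
print(pick((.3405,.253),57,(-.038,-.018),yd+90))
print(pick((.4020,-.3053),93,(.018,-.042),yd))
r.move_to([.42,.22,.25],down(0))
o=yams('c'); show(o)
t=cv2.imread('pics/top_c.png'); s=cv2.imread('pics/side_c.png')
cv2.imwrite('pics/c1.png',cv2.resize(t[130:270,200:380],None,fx=4,fy=4,interpolation=cv2.INTER_CUBIC))
E
```

```text
grip t 55.5 p [0.341  0.2532 0.0259] F [-1.7 -0.5 11.9] op 0.505
lift t 56.2 p [0.34   0.2527 0.1692] F [-0.5  0.  -0.6] op 0.497
place t 58.0 p [0.5478 0.0506 0.0897] F [-0.  -0.2 -1. ] op 0.501
rel t 58.5 p [0.5476 0.0502 0.0892] F [ 0.4 -0.4  0.6] op 0.7
True
grip t 62.0 p [ 0.4023 -0.3056  0.0259] F [-1.4  0.4  8.3] op 0.5
lift t 62.8 p [ 0.4015 -0.3049  0.169 ] F [-0.2 -1.1 -1.9] op 0.5
place t 64.9 p [0.5991 0.0167 0.0898] F [-0.3  0.8 -0.7] op 0.494
rel t 65.3 p [0.5994 0.0175 0.09  ] F [2.5 5.1 1.3] op 0.692
True
top [0.6331 0.081 ] 92.5 163 [83. 42.] [242. 171.]
top [0.5805 0.0361] 148.5 357 [143.  64.] [255. 186.]
top [ 0.3706 -0.2158] 109.6 178 [77. 45.] [329. 248.]
side [0.6468 0.0388] 118.7 108 [56. 35.] [227. 215.]
side [0.5718 0.0082] 121.7 140 [75. 41.] [254. 218.]
```

View pics/c1.png

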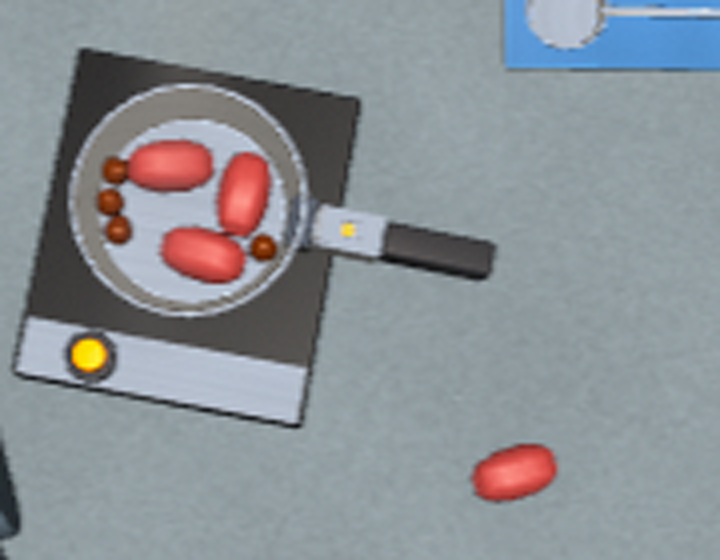

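```bash
python3 - <<'E'
from yam import *
yd=np.degrees(YAW)
t=optics.get_image('top'); print('gap',(ray(t,237,185.5,.05)-PAN).round(3), 'target',(hob(-.010,.030)-PAN).round(3))
print(pick((.3700,-.2156),109.6,(-.010,.030),yd))
r.move_to([.35,-.35,.3],down(0)); r.sleep(.3)
o=yams('d')
t=cv2.imread('pics/top_d.png'); s=cv2.imread('pics/side_d.png')
cv2.imwrite('pics/d1.png',cv2.resize(t[130:270,120:300],None,fx=4,fy=4,interpolation=cv2.INTER_CUBIC))
cv2.imwrite('pics/d2.png',cv2.resize(s[160:350,150:320],None,fx=3.1,fy=3.1,interpolation=cv2.INTER_CUBIC))
E
```

```text
gap [-0.013  0.034  0.05 ] target [-0.005  0.031  0.   ]
grip t 70.8 p [ 0.3704 -0.2159  0.0259] F [-1.5 -0.4 11.2] op 0.505
lift t 71.5 p [ 0.3695 -0.2153  0.1692] F [-0.6 -0.4 -1.2] op 0.497
place t 73.6 p [0.5834 0.0923 0.089 ] F [-0.3  0.6 -0.5] op 0.499
rel t 74.1 p [0.5833 0.0928 0.0892] F [-0.1  0.5 -0. ] op 0.701
True
```

View pics/d1.png

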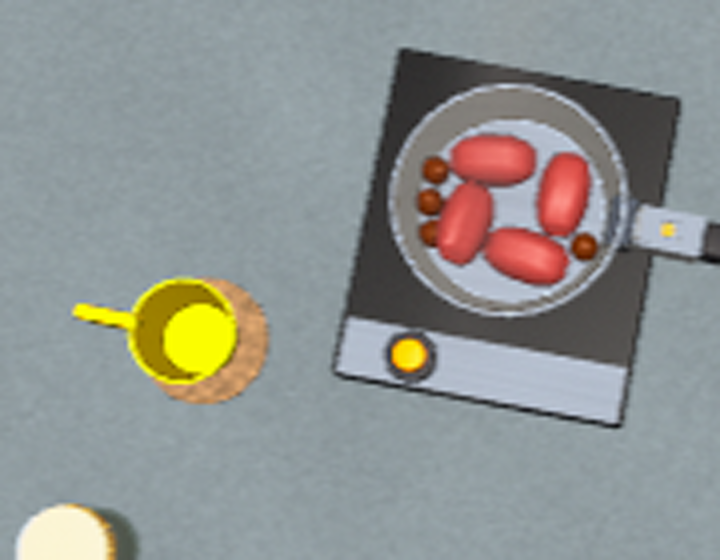

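View pics/d2.png

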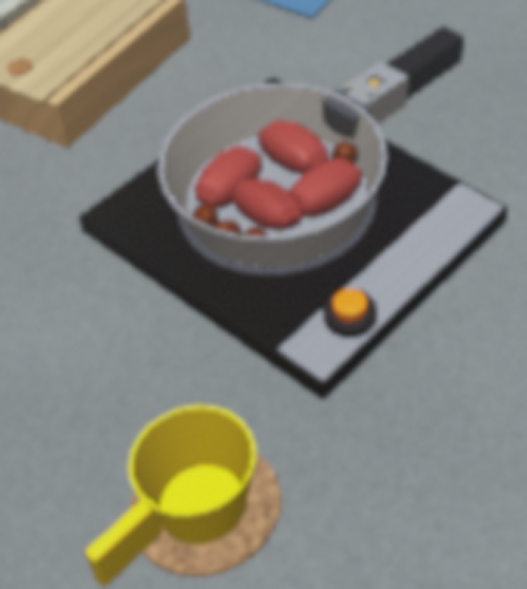

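View pics/top_d.png

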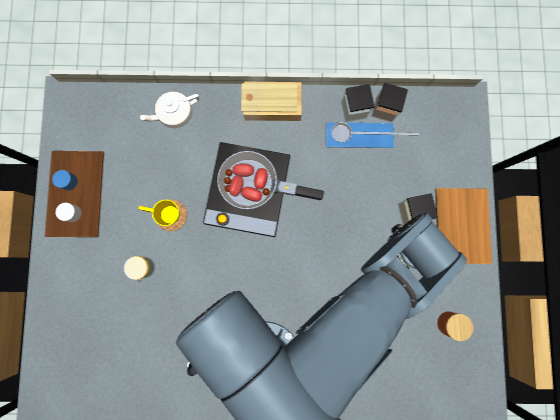

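```bash
python3 - <<'E'
from h import *
r.set_gripper(0.0,40)
b=hob(-.138,.060); print(b); o=down(np.radians(80))
if r.inverse_kinematics(b+[0,0,.15],o) is None: o=down(np.radians(-100))
r.move_to(b+[0,0,.15],o); r.move_linear(b+[0,0,.082],vel=.1); st(); f0=r.current_contact_force()[2]
for z in np.arange(.080,.060,-.001):
    r.move_linear(b+[0,0,z],vel=.03); f=r.current_contact_force()[2]-f0; print(round(z,3),round(r.current_tool_pos()[2],4),round(f,1))
    if f>18: break
r.sleep(.3); st('pressed')
r.move_linear(b+[0,0,.15],vel=.1); r.move_to([.35,-.35,.3],down(0)); r.sleep(.3); st()
s=snap('side','s14');t=snap('top','t14')
cv2.imwrite('pics/s14a.png',cv2.resize(s['pixels'][160:350,150:320][:,:,::-1],None,fx=3.1,fy=3.1,interpolation=cv2.INTER_CUBIC))
E
```

```text
[0.46222628 0.14411338 0.        ]
 t 80.2 p [0.4625 0.1441 0.0824] F [ 0.2 -0.6  0.1] op -0.006
0.08 0.0803 -0.2
0.079 0.079 -0.6
0.078 0.0779 -0.2
0.077 0.077 -0.9
0.076 0.0759 0.3
0.075 0.0749 -0.9
0.074 0.074 0.8
0.073 0.073 1.7
0.072 0.072 3.3
0.071 0.071 3.1
0.07 0.07 2.7
0.069 0.069 4.6
0.068 0.0681 5.0
0.067 0.0678 18.6
pressed t 84.0 p [0.4624 0.1442 0.0678] F [-4.2 -0.5 18.8] op 0.001
 t 87.2 p [ 0.3502 -0.3497  0.2999] F [ 0.  -0.2 -0.1] op -0.001
```

View pics/s14a.png

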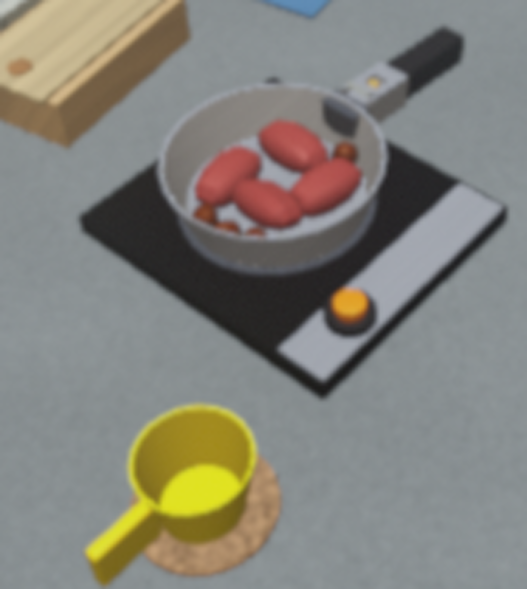

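The button bottomed out (5 N rising to 18.6 N at 6 mm of travel) and is back up. Everything else is unchanged, so I'm handing the job in.

```bash
python3 - <<'E'
from h import *
r.hand_in(); st()
E
```

```text
the job is handed in; nothing more can be done
the job is handed in; nothing more can be done
```

The job is done in the order asked and handed in at about 87 s of the 210 s allowed. No verdict was given.

- **Handle:** I slid the smaller handle onto the stub until it stopped firmly at the collar (about 39 N). The brass pin shows in its hole in both camera views.
- **Chestnuts and cup:** All four chestnuts are in the pan. The empty cup stands upright on the coaster, about 2 mm from its centre. The two cameras disagree with each other by 2 to 4 mm, so I averaged them.
- **Sweet potatoes:** All four lie in the pan. One was knocked aside during the pour, and I found it again before picking it up.
- **Start button:** I pressed it to its stop, with the force rising from 5 N to 18.6 N at about 6 mm of travel. It was up again in the last side picture.

The last side picture also shows the pan, handle and cup as described. I did not touch the canister or the jars. None of my final checks failed.

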